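# Burnish the working edge of a potter's profile template

### The arm

A 6-joint arm with a two-finger parallel gripper is mounted at the origin on the work surface. World frame = base frame: x ahead of the robot, y to its left, z up, the work surface at z = 0. Lengths are in m, angles in rad, forces in N, time in s.
With the tool pointing down it reaches from about 0.275 to 0.75 m from the base axis. Payload 10.2 kg.
Tool frame: the origin (TCP) lies midway between the tips of the shut fingers; the grasp point (between the pads) lies 19 mm behind it (env.hold_point_z is the distance from the TCP to the grasp point, in m); x points along the fingers, z is the direction in which the jaws open and shut, and the axes are right-handed (so a half turn about x gives the same grasp; the last joint's range is limited). The gripper opens to 85 mm and grips with 20 to 120 N. Pads are 22 mm wide; open, the fingers measure 114 mm over their backs; the gripper's body (76 mm by 85 mm) begins 54 mm behind the grasp point. The pads swing forward as they close: fully open they stand 13 mm farther back than shut.
Start: joints at [0.958, 0.313, 1.498, -0, 1.331, -0.223], TCP at [0.2, 0.486, 0.231] pointing down, gripper open.
Joint ranges: [-2.94, 2.94], [-0.97, 2.17], [0.19, 2.56], [-1.23, 4.37], [0.02, 3.11], [-2.88, 2.88]. Speed limits (rad/s): [2.39, 2.39, 3.01, 3.14, 3.14, 3.14].

### API

Orientations are given as a unit quaternion [x, y, z, w].
In Python, from bench import env, kinematics, monitor, eyes, job gives the robot as it stands. The module is installed in compiled form; this text tells all that it offers. Calls block until the motion is done:
- env.reach(position, orientation): joint-space move of the TCP to a pose.
- env.movel(position, velocity=0.15, frame=None, guard=None): straight line of the TCP; frame=None keeps the orientation; velocity is the mean speed in m/s. With guard (N) it stops when the force on the tool has changed by that much, and returns True; else False.
- env.set_joints(angles): joint-space move.
- env.release() and env.close_gripper(effort=None): open the fingers fully, or close them until they stop; effort is the grip in N (None keeps the last).
- env.hold(seconds).
- kinematics.ik(position, orientation): joint angles nearest the present ones, or None.
- monitor.sense(): the state.
- eyes.grab_frame(name): name is "scene" or "top" or "wrist"; returns a dict with "frame" (400x640x3 uint8, red, green, blue), "mtx" (3x3 intrinsics, pixels), "k1" (the pictures are not rectified: a ray, as slopes to the right and down, at radius r is drawn at 1 + k1 r^2 times it, then the intrinsics apply), "view" (4x4, takes a point from world to camera coordinates). Camera axes: x right, y down, z forward; pixel columns grow to the right and rows downward; lengths in m; the calibration is good to about 2 mm. A picture is of the moment at which its call begins. There is no depth.
A pose or a line that the arm cannot do raises env.MotionError and nothing moves.
- job.hand_in(): hands the job in, once; it reports no verdict.
The state is a dict: "clock": time; "joints": joint angles; "qvel": joint speeds; "joint_efforts": joint torques, N m; "position": TCP position; "ee_rot": TCP orientation; "contact_force": force on the tool from outside, world axes, zero at the start; "ft_torque": the same for the moment, N m; "finger_gap": opening from 0.0 (shut) to 1.0 (fully open).
Only numpy, scipy, OpenCV 4.12 (cv2) and the standard library are available. Lean on these libraries where they do the work, as an engineer would, in place of code of your own. Each camera call takes 0.05 s, during which the arm holds its last target.

### The job

Draw the square-handled burnisher out of the tool stand and, holding it upright, rub its steel rod in one pass along the whole wavy edge of the plywood profile template, from the plain foot end on the robot's left round the belly and neck to the flared lip end on its right, always pressed against the edge with a light push of about 3 to 8 newtons and never more than 15. Then put the burnisher back upright, fully down, in the hole it came from, and leave the other tools, the template and the things around them alone.

Things in the scene. Friction and masses are not known exactly. Their poses are not given: they have to be found in the camera images.
- jig: Dark steel clamping block fixed to the table, pale plywood profile template bolted flat on top. Origin on the table under the template's mid-length; x away from the wavy edge (it faces -x, to the robot), y towards the foot end. Block x 15..85, y -110..110, z 0..20 mm (back rib x 73..85 to z 30). Template z 20..35, its edge overhanging the table; wing nuts near x 38, y +-70, to z 52. All rigid.
- foot_end (a point): Nominal corner of the wavy edge at the foot (plain) end, mid-thickness; jig frame x -18, y 105, z 27.5 mm. Nominal outline in the jig frame, y:x mm: 105:-18.0, 95:-17.0, 85:-20.0, 75:-25.6, 65:-32.5, 55:-39.4, 45:-45.2, 35:-49.1, 25:-50.1, 15:-48.2, 5:-43.4. Bolted in slots, the template really sits up to 8 mm to either side along jig x and turned up to 0.05 rad about its middle, unmeasured: feel for it.
- lip_end (a point): Nominal corner of the wavy edge at the lip (flared) end, mid-thickness; jig frame x -42, y -105, z 27.5 mm. Nominal outline in the jig frame, y:x mm: -5:-36.1, -15:-27.4, -25:-19.0, -35:-12.5, -45:-9.0, -55:-8.9, -65:-12.0, -75:-17.6, -85:-25.0, -95:-33.4, -105:-42.0. The same unmeasured shift (up to 8 mm) and turn (up to 0.05 rad) as at the foot end.
- burnisher_handle (a point): Centre of the handle of the burnisher, the tool with the plain square pale wooden handle (18 x 18 mm, 56 mm tall, faces square to the stand's sides within 0.1 rad, point x axis along the row). Below the handle a straight round steel rod, 8 mm diameter, 45 mm long, with a rounded end. The tool stands upright with the handle's underside (28 mm below this point) resting on the stand's top. About 0.1 kg.
- burnisher_tip (a point): Lowest point of the burnisher's steel rod, on its axis, 73 mm below the handle's centre. z points up the tool.
- burnisher: The whole burnisher; origin at the lowest point of its rod, z up the tool.
- stand: Wooden tool stand, fixed, 230 x 60 x 55 mm, to the left or the right of the jig. Origin under its centre, x along its row of three round holes (at x = -80, 0, 80 mm, 13 mm diameter with a small chamfer, 50 mm deep, mouths at z = 55 mm). It holds three tools, one a hole, in any order; all tops are lower than 115 mm above the table.
- ball_tool: Tool in the stand with a round dark wooden head, 26 mm diameter; leave it. Origin at the end of its rod, 45 mm below the stand's top.
- paddle_tool: Tool in the stand with a flat wooden paddle head 50 x 7 mm; leave it. Origin at the end of its rod, 45 mm below the stand's top.
- cup: Terracotta cup, 72 mm wide, 75 mm tall, beyond the jig; leave it. Origin under its centre.
- glaze_jar: White jar, 64 mm wide, 85 mm tall, beyond the jig; leave it. Origin under its centre.
- dish: White dish, 90 mm wide, 30 mm tall, between robot and jig; leave it. Origin under its centre.
- pebble: Pale polished pebble, 40 mm wide, 17 mm tall, between robot and jig; leave it. Origin under its centre.

How it is judged:
By the outcome, as a careful person would: the job done as asked, in the order asked, and still so for the second after the job is handed in, with the robot touching nothing.
It also fails if it takes over 72 s, if anything falls off the work surface, if the arm or the gripper's body presses on something with over 40 N, if the wrist force passes 120 N, or if a joint passes its speed limit or range.

## Working session

There is one attempt and no reset: what is moved stays moved. The work goes in short steps, each a Python script; the robot and the scene stay as the last script left them, time stands still between calls to the robot, and variables do not carry over. Pictures are saved under pics/ and viewed, and the job is handed in when it is done.

```bash
ls; mkdir -p pics; python3 - <<'E'
from bench import env,kinematics,monitor,eyes,job
import cv2
s=monitor.sense(); print(s)
for n in("scene","top","wrist"):
    f=eyes.grab_frame(n); cv2.imwrite(f"pics/{n}0.png",f["frame"][:,:,::-1]); print(n,f["mtx"],f["k1"],f["view"])
E
```

```text
pics
{'clock': 0.0, 'joints': array([ 9.57569411e-01,  3.13432345e-01,  1.49844495e+00, -4.13131298e-06,
        1.33099466e+00, -2.23369857e-01]), 'qvel': array([ 0.00137466, -0.00096692, -0.00056087,  0.0003974 , -0.00031046,
        0.0003017 ]), 'joint_efforts': array([ 6.50218499e-05, -4.12267399e+01, -2.59744889e+01, -1.78483556e-04,
        4.13499321e-03,  1.78556195e-05]), 'position': array([0.19937403, 0.48538927, 0.23074115]), 'ee_rot': array([-0.39384642,  0.58780031,  0.3935191 ,  0.586957  ]), 'contact_force': array([-0.27267188, -0.49832481, -0.66874513]), 'ft_torque': array([-0.00482587,  0.00145385, -0.0572719 ]), 'finger_gap': 0.998671439485801}
scene [[469.11523783   0.         318.30498447]
 [  0.         469.11523783 195.32497394]
 [  0.           0.           1.        ]] 0.004012736828669844 [[ 0.71785245  0.69617808 -0.00489308 -0.40144254]
 [ 0.45445383 -0.47390373 -0.75424596 -0.20324982]
 [-0.52740835  0.53921363 -0.65657375  1.33983127]
 [ 0.          0.          0.          1.        ]]
top [[372.84690328   0.         324.49849634]
 [  0.         372.84690328 199.8009793 ]
 [  0.           0.           1.        ]] -0.07652508014223743 [[ 0.01005924 -0.99959246  0.0267157  -0.01324328]
 [-0.99870638 -0.01137489 -0.04955994  0.58995034]
 [ 0.04984363 -0.0261826  -0.99841378  0.93060605]
 [ 0.          0.          0.          1.        ]]
wrist [[352.21233596   0.         315.61827201]
 [  0.         352.21233596 203.80420971]
 [  0.           0.           1.        ]] 0.0014225135158791296 [[ 3.80125315e-01  9.24934811e-01 -5.83810747e-04 -5.24742564e-01]
 [ 8.75369337e-01 -3.59551137e-01  3.23189580e-01 -4.10750528e-02]
 [ 2.98719383e-01 -1.23363591e-01 -9.46334061e-01  3.81018455e-01]
 [ 0.00000000e+00  0.00000000e+00  0.00000000e+00  1.00000000e+00]]
```

View pics/scene0.png

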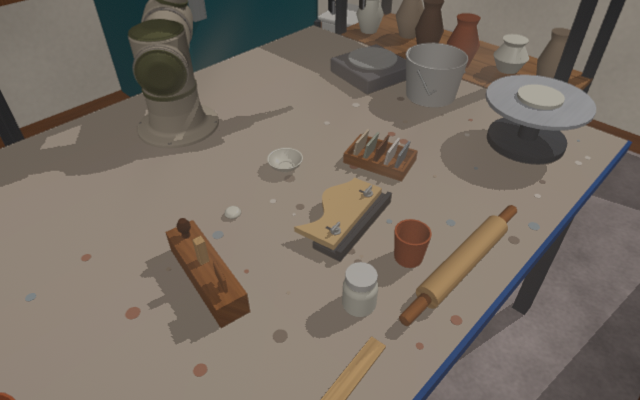

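View pics/top0.png

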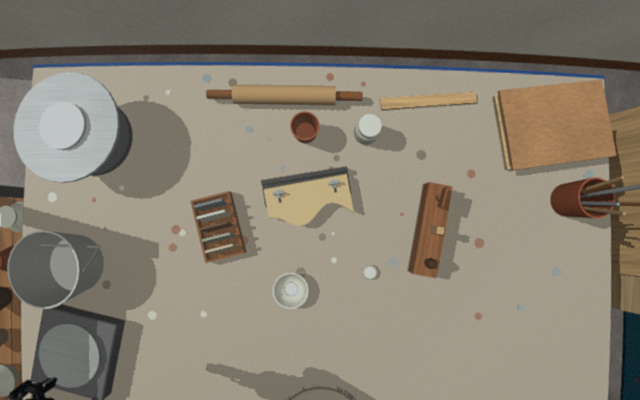

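View pics/wrist0.png

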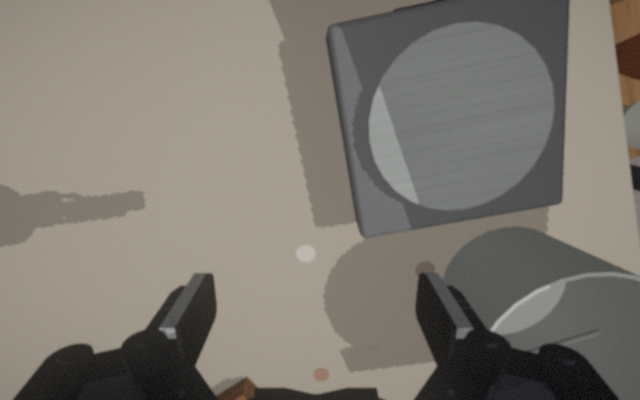

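```bash
python3 - <<'E'
import cv2
t=cv2.imread("pics/top0.png"); s=cv2.imread("pics/scene0.png")
cv2.imwrite("pics/a.png",cv2.resize(t[170:290,390:470],None,fx=5,fy=5,interpolation=cv2.INTER_CUBIC))
cv2.imwrite("pics/b.png",cv2.resize(t[155:235,250:370],None,fx=6,fy=6,interpolation=cv2.INTER_CUBIC))
cv2.imwrite("pics/c.png",cv2.resize(s[205:330,155:260],None,fx=4.7,fy=4.7,interpolation=cv2.INTER_CUBIC))
E
```

```text
(no output)
```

View pics/a.png

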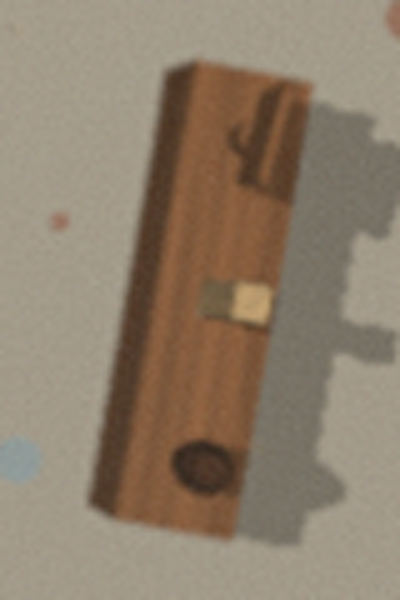

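View pics/b.png

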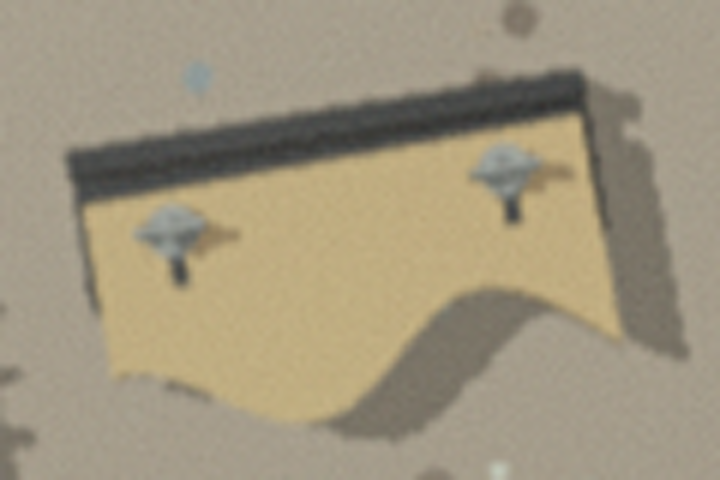

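View pics/c.png

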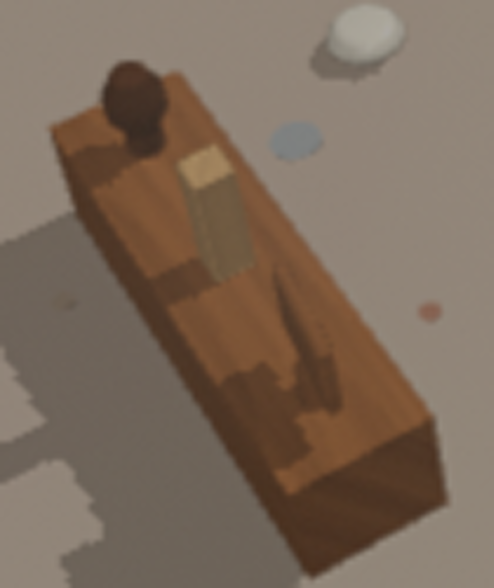

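```bash
cat > h.py <<'E'
from bench import env,kinematics,monitor,eyes,job
import numpy as np, cv2
from scipy.spatial.transform import Rotation as R
def grab(n,fn):
    f=eyes.grab_frame(n); cv2.imwrite(fn,f["frame"][:,:,::-1]); np.savez(fn+".npz",mtx=f["mtx"],k1=f["k1"],view=f["view"]); return f
def px2w(f,uv,z):
    uv=np.atleast_2d(np.array(uv,float))
    r=cv2.undistortPoints(uv[:,None],np.array(f["mtx"]),np.array([float(f["k1"]),0,0,0]))[:,0]
    V=np.array(f["view"]); Rm=V[:3,:3]; c=-Rm.T@V[:3,3]
    d=np.c_[r,np.ones(len(r))]@Rm
    return c+d*((z-c[2])/d[:,2])[:,None]
def w2px(f,P):
    V=np.array(f["view"]); rv=cv2.Rodrigues(V[:3,:3])[0]
    return cv2.projectPoints(np.atleast_2d(P).astype(float),rv,V[:3,3],np.array(f["mtx"]),np.array([float(f["k1"]),0,0,0]))[0][:,0]
def quat(phi):  # tool down, jaw axis (tool z) horizontal at world angle phi
    x=np.array([0,0,-1.]); z=np.array([np.cos(phi),np.sin(phi),0]); y=np.cross(z,x)
    return R.from_matrix(np.c_[x,y,z]).as_quat()
E
cat > m.py <<'E'
from h import *
f=eyes.grab_frame("top"); g=eyes.grab_frame("scene")
# top crop a: scale5, origin(390,170)
a=lambda p:np.array(p,float)/5+[390,170]-0.4
print("stand top corners(z55)",px2w(f,[a(p) for p in [(196,60),(312,84),(238,540),(116,518)]],.055).round(4)[:,:2].tolist())
print("handle top",px2w(f,[a((253,304))],.111).round(4))
print("ball", px2w(f,[a((203,467))],.10).round(4))
c=lambda p:np.array(p,float)/4.7+[155,205]-0.4
print("scene stand corners",px2w(g,[c(p) for p in [(178,72),(432,418),(290,494),(52,128)]],.055).round(4)[:,:2].tolist())
print("handle top scene",px2w(g,[c((207,166))],.111).round(4))
b=lambda p:np.array(p,float)/6+[250,155]-0.42
print("jig rib top corners(z30)",px2w(f,[b(p) for p in [(70,155),(582,72),(583,108),(76,200)]],.030).round(4)[:,:2].tolist())
print("template foot,lip",px2w(f,[b(p) for p in [(112,377),(622,340)]],.035).round(4)[:,:2].tolist())
E
python3 m.py
```

```text
stand top corners(z55) [[0.6359, -0.2629], [0.6249, -0.3215], [0.4005, -0.2837], [0.4114, -0.2229]]
handle top [[ 0.5177 -0.2719  0.111 ]]
ball [[ 0.4415 -0.2519  0.1   ]]
scene stand corners [[0.4165, -0.2236], [0.6412, -0.2649], [0.6304, -0.322], [0.4066, -0.2805]]
handle top scene [[ 0.5241 -0.2721  0.111 ]]
jig rib top corners(z30) [[0.636, 0.1519], [0.6735, -0.0612], [0.6583, -0.0617], [0.6172, 0.149]]
template foot,lip [[0.5439, 0.1322], [0.5614, -0.0781]]
```

```bash
python3 - <<'E'
from h import *
for p in ([.521,-.272,.2],[.52,.14,.1],[.54,-.08,.1]):
  for ph in (1.399,1.399-np.pi,0.174,0.174+np.pi,1.745,1.745-np.pi):
    q=kinematics.ik(np.array(p),quat(ph)); print(p,round(ph,2),None if q is None else q.round(2))
env.reach(np.array([.521,-.272,.21]),quat(1.399) if False else quat(1.399-np.pi))
s=monitor.sense(); print(s["clock"],s["position"])
grab("wrist","pics/w1.png")
E
```

```text
[0.521, -0.272, 0.2] 1.4 [-0.68  0.47  1.35 -0.    1.32 -2.08]
[0.521, -0.272, 0.2] -1.74 [-0.68  0.47  1.35 -0.    1.32  1.06]
[0.521, -0.272, 0.2] 0.17 [-0.68  0.47  1.35 -0.    1.32 -0.85]
[0.521, -0.272, 0.2] 3.32 [-0.68  0.47  1.35 -0.    1.32  2.29]
[0.521, -0.272, 0.2] 1.75 [-0.68  0.47  1.35 -0.    1.32 -2.43]
[0.521, -0.272, 0.2] -1.4 [-0.68  0.47  1.35 -0.    1.32  0.72]
[0.52, 0.14, 0.1] 1.4 [ 0.05  0.48  1.62 -0.    1.04 -1.35]
[0.52, 0.14, 0.1] -1.74 [ 0.05  0.48  1.62 -0.    1.04  1.79]
[0.52, 0.14, 0.1] 0.17 [ 0.05  0.48  1.62 -0.    1.04 -0.13]
[0.52, 0.14, 0.1] 3.32 None
[0.52, 0.14, 0.1] 1.75 [ 0.05  0.48  1.62 -0.    1.04 -1.7 ]
[0.52, 0.14, 0.1] -1.4 [ 0.05  0.48  1.62 -0.    1.04  1.44]
[0.54, -0.08, 0.1] 1.4 [-0.36  0.49  1.6  -0.    1.05 -1.76]
[0.54, -0.08, 0.1] -1.74 [-0.36  0.49  1.6  -0.    1.05  1.38]
[0.54, -0.08, 0.1] 0.17 [-0.36  0.49  1.6  -0.    1.05 -0.54]
[0.54, -0.08, 0.1] 3.32 [-0.36  0.49  1.6  -0.    1.05  2.61]
[0.54, -0.08, 0.1] 1.75 [-0.36  0.49  1.6  -0.    1.05 -2.11]
[0.54, -0.08, 0.1] -1.4 [-0.36  0.49  1.6  -0.    1.05  1.03]
3.1417 [ 0.52130151 -0.27134606  0.21008076]
```

View pics/w1.png

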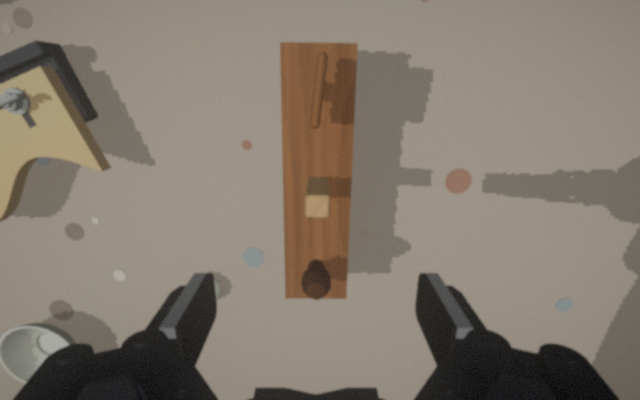

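```bash
python3 - <<'E'
import cv2
t=cv2.imread("pics/w1.png")
cv2.imwrite("pics/w1c.png",cv2.resize(t[30:310,260:380],None,fx=2.14,fy=2.14,interpolation=cv2.INTER_CUBIC))
cv2.imwrite("pics/w1d.png",cv2.resize(t[165:225,290:350],None,fx=8,fy=8,interpolation=cv2.INTER_CUBIC))
E
```

```text
(no output)
```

View pics/w1c.png

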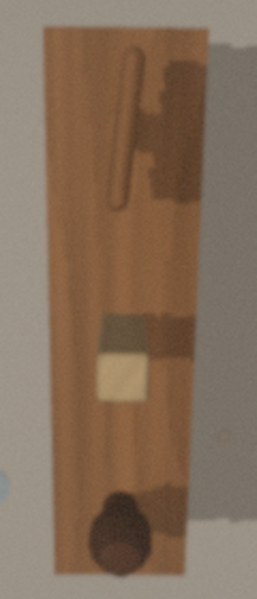

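View pics/w1d.png

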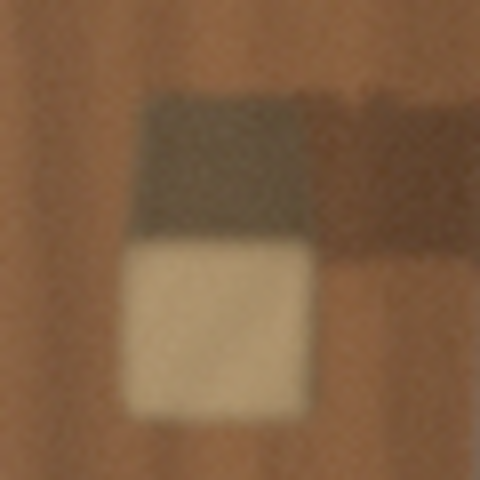

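```bash
python3 - <<'E'
from h import *
f=np.load("pics/w1.png.npz")
P=px2w(f,np.array([(125,240),(310,240),(308,417),(124,417)])/8+[290,165]-.45,.111)[:,:2]
print(P.round(4).tolist(),P.mean(0), np.linalg.norm(np.diff(P,axis=0),axis=1))
e=P[1]-P[0]+P[2]-P[3];print("angle",np.arctan2(e[1],e[0]))
Q=px2w(f,np.array([(44,28),(208,28),(185,574),(55,574)])/2.14+[260,30]-.3,.055)[:,:2]
print(Q.round(4).tolist(),Q.mean(0),np.linalg.norm(np.diff(Q,axis=0),axis=1)); e=Q[0]+Q[1]-Q[2]-Q[3];print(np.arctan2(e[1],e[0]))
B=px2w(f,np.array([(142,95),(307,93)])/8+[290,165]-.45,.055)[:,:2]; print("base back corners",B, B.mean(0))
E
```

```text
[[0.5295, -0.2648], [0.5267, -0.2812], [0.5099, -0.2783], [0.5128, -0.2616]] [ 0.51973608 -0.27145798] [0.01662945 0.01702789 0.01689944]
angle -1.7412266041319244
[[0.6367, -0.2631], [0.6266, -0.3214], [0.401, -0.2807], [0.4111, -0.2218]] [ 0.51882513 -0.27174596] [0.05920521 0.22928966 0.05973909]
-0.17995327588314902
base back corners [[ 0.52850149 -0.26482939]
 [ 0.52567662 -0.28255783]] [ 0.52708906 -0.27369361]
```

```bash
python3 - <<'E'
from h import *
q=quat(-1.741)
xy=[.5195,-.2716]
env.movel(np.array(xy+[.066]),velocity=.12,frame=q,guard=8)
s=monitor.sense(); print(s["clock"],s["position"],s["contact_force"])
env.close_gripper(effort=80); s=monitor.sense(); print(s["clock"],s["position"],s["contact_force"],s["ft_torque"],s["finger_gap"])
E
```

```text
4.5417 [ 0.51983238 -0.27182842  0.06670852] [ 0.84437343  0.56543661 -0.03650372]
5.1667 [ 0.51961564 -0.27169869  0.06622719] [-0.41881082  0.45595749  2.29002689] [ 0.06793324  0.0375583  -0.01553527] 0.19810968374678015
```

```bash
python3 - <<'E'
from h import *
env.close_gripper(effort=120); s=monitor.sense(); print(s["clock"],s["position"],s["contact_force"],s["finger_gap"])
p=s["position"]
np.save("home.npy",np.r_[p,s["ee_rot"],s["joints"]])
env.movel(np.array([.5195,-.2716,.165]),velocity=.12)
s=monitor.sense(); print(s["clock"],s["position"],s["contact_force"],s["ft_torque"],s["finger_gap"])
env.reach(np.array([.47,.015,.21]),quat(.174-np.pi/2))
s=monitor.sense(); print(s["clock"],s["position"],s["contact_force"],s["ft_torque"],s["finger_gap"])
grab("wrist","pics/w2.png")
E
```

```text
5.3833 [ 0.5196323  -0.27167798  0.06627513] [-0.25530656  1.17119536  4.74394355] 0.19322077198047038
6.3583 [ 0.51915164 -0.27134025  0.16406552] [ 0.16594453  0.11397003 -0.66516083] [-0.02867496  0.01421814 -0.01697844] 0.19416167641389684
7.4917 [0.47038644 0.01415282 0.20977417] [-0.58235929  0.80837159 -1.08896469] [-0.04023571  0.00104785  0.03723447] 0.19608535333835891
```

View pics/w2.png

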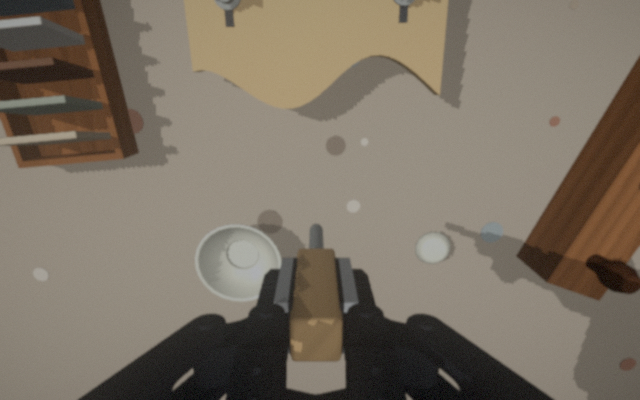

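```bash
python3 - <<'E'
import cv2,numpy as np
t=cv2.imread("pics/w2.png")
cv2.imwrite("pics/w2c.png",cv2.resize(t[40:130,180:320],None,fx=5.5,fy=5.5,interpolation=cv2.INTER_CUBIC))
h=cv2.cvtColor(t,cv2.COLOR_BGR2HSV)
for c in (210,290,380,430): print(c,[tuple(h[r,c]) for r in range(60,116,3)])
f=np.load("pics/w2.png.npz");print(-f["view"][:3,:3].T@f["view"][:3,3])
E
```

```text
210 [(np.uint8(21), np.uint8(80), np.uint8(166)), (np.uint8(19), np.uint8(81), np.uint8(170)), (np.uint8(20), np.uint8(78), np.uint8(169)), (np.uint8(19), np.uint8(80), np.uint8(170)), (np.uint8(18), np.uint8(47), np.uint8(152)), (np.uint8(18), np.uint8(38), np.uint8(149)), (np.uint8(19), np.uint8(36), np.uint8(149)), (np.uint8(20), np.uint8(40), np.uint8(148)), (np.uint8(17), np.uint8(34), np.uint8(149)), (np.uint8(23), np.uint8(36), np.uint8(148)), (np.uint8(18), np.uint8(37), np.uint8(151)), (np.uint8(18), np.uint8(34), np.uint8(148)), (np.uint8(19), np.uint8(37), np.uint8(150)), (np.uint8(19), np.uint8(36), np.uint8(150)), (np.uint8(17), np.uint8(36), np.uint8(150)), (np.uint8(18), np.uint8(37), np.uint8(151)), (np.uint8(19), np.uint8(36), np.uint8(150)), (np.uint8(17), np.uint8(36), np.uint8(150)), (np.uint8(19), np.uint8(37), np.uint8(151))]
290 [(np.uint8(20), np.uint8(80), np.uint8(170)), (np.uint8(20), np.uint8(79), np.uint8(172)), (np.uint8(19), np.uint8(79), np.uint8(172)), (np.uint8(19), np.uint8(81), np.uint8(171)), (np.uint8(20), np.uint8(83), np.uint8(170)), (np.uint8(
[... 1674 characters left out ...]
(20), np.uint8(81), np.uint8(167)), (np.uint8(19), np.uint8(85), np.uint8(171)), (np.uint8(20), np.uint8(84), np.uint8(171)), (np.uint8(19), np.uint8(83), np.uint8(170)), (np.uint8(19), np.uint8(86), np.uint8(166)), (np.uint8(18), np.uint8(89), np.uint8(117)), (np.uint8(16), np.uint8(66), np.uint8(104)), (np.uint8(19), np.uint8(36), np.uint8(147)), (np.uint8(16), np.uint8(38), np.uint8(149)), (np.uint8(19), np.uint8(32), np.uint8(150)), (np.uint8(17), np.uint8(33), np.uint8(148)), (np.uint8(19), np.uint8(36), np.uint8(149)), (np.uint8(18), np.uint8(34), np.uint8(151)), (np.uint8(18), np.uint8(34), np.uint8(149)), (np.uint8(20), np.uint8(34), np.uint8(151))]
[0.55188671 0.02884794 0.35246375]
```

View pics/w2c.png

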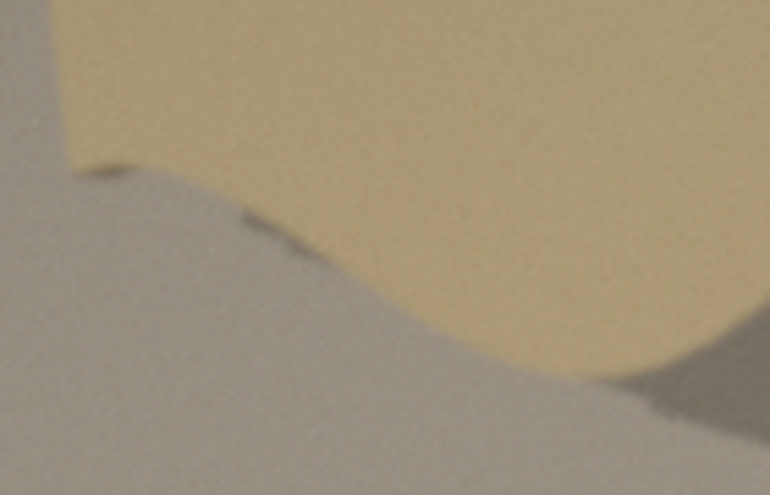

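```bash
cat > curve.py <<'E'
import numpy as np
from scipy.interpolate import CubicSpline
d="105:-18.0, 95:-17.0, 85:-20.0, 75:-25.6, 65:-32.5, 55:-39.4, 45:-45.2, 35:-49.1, 25:-50.1, 15:-48.2, 5:-43.4,-5:-36.1, -15:-27.4, -25:-19.0, -35:-12.5, -45:-9.0, -55:-8.9, -65:-12.0, -75:-17.6, -85:-25.0, -95:-33.4, -105:-42.0"
A=np.array([[float(v) for v in p.split(":")] for p in d.split(",")])[::-1]/1000
sp=CubicSpline(A[:,0],A[:,1])
Y=np.linspace(.105,-.105,2001); C=np.c_[sp(Y),Y]   # foot -> lip, local frame
def T(p,X): c,s=np.cos(p[2]),np.sin(p[2]); return X@np.array([[c,-s],[s,c]]).T+p[:2]
E
python3 - <<'E'
from h import *
from curve import *
from scipy.optimize import least_squares
from scipy.spatial import cKDTree
t=cv2.imread("pics/w2.png"); f=np.load("pics/w2.png.npz")
b=cv2.cvtColor(t,cv2.COLOR_BGR2HSV).astype(float)
g=cv2.GaussianBlur(b[:,:,1]*(b[:,:,2]>140),(3,3),0)
pts=[]
for c in range(199,437):
    col=g[:,c]
    for r in range(45,125):
        if col[r]>=57>col[r+1]: pts.append((c,r+(col[r]-57)/(col[r]-col[r+1]))); break
W=px2w(f,pts,.035)[:,:2]
def res(p):
    return cKDTree(T(p,C)).query(W)[0]
def res2(p):
    K=T(p,C);i=cKDTree(K).query(W)[1]; i=np.clip(i,1,1999); tt=K[i+1]-K[i-1]; n=np.c_[-tt[:,1],tt[:,0]]/np.linalg.norm(tt,axis=1)[:,None]
    return ((W-K[i])*n).sum(1)
o=least_squares(res2,[.572,.031,.174],loss='soft_l1',f_scale=.001,x_scale=[.01,.01,.1])
print(o.x,np.abs(o.fun).max(),res2(o.x)[::12].round(4),len(W))
# ends
E2=px2w(f,[(193,72.5),(440,95)],.035)[:,:2]; print(E2, T(o.x,C[[0,-1]]))
np.save("fit.npy",o.x)
s=np.linalg.norm(np.diff(C,axis=0),axis=1).sum();print("len",s)
E
```

```text
[0.58163444 0.03373098 0.19885816] 0.000544273839253988 [ 0.0005 -0.0001 -0.0003  0.0003 -0.0001 -0.0001 -0.     -0.0001  0.0003
  0.0003 -0.0001  0.0001 -0.0001 -0.0001 -0.0003 -0.     -0.0001  0.
 -0.0001 -0.0002] 238
[[ 0.54253077  0.13248363]
 [ 0.56082259 -0.07820114]] [[ 0.54324641  0.13310582]
 [ 0.56120491 -0.07749687]]
len 0.24213100540213553
```

```bash
cat >> h.py <<'E'
from curve import *
fit=np.load("fit.npy")
K=T(fit,C); S=np.r_[0,np.cumsum(np.linalg.norm(np.diff(K,axis=0),axis=1))]
tan=np.gradient(K,axis=0); tan/=np.linalg.norm(tan,axis=1)[:,None]
# travel foot->lip; inward normal (towards +x)
nin=np.c_[-tan[:,1],tan[:,0]]; nin*=np.sign(nin[:,:1])
def at(s):
    f=lambda a:np.array([np.interp(s,S,a[:,0]),np.interp(s,S,a[:,1])])
    k,n,t=f(K),f(nin),f(tan); 
    if s<0:k=k+t*s
    if s>S[-1]:k=k+t*(s-S[-1])
    return k,n/np.linalg.norm(n),t/np.linalg.norm(t)
def rod(s,pen,z=.066):
    k,n,t=at(s); p=k-n*(.004-pen); return np.array([p[0],p[1],z])
def F(): return np.array(monitor.sense()["contact_force"])
E
python3 - <<'E'
from h import *
print(at(0),at(S[-1]),S[-1])
q=quat(.174-np.pi/2)
env.reach(rod(0,-.015,.13),q)
env.movel(rod(0,-.015),velocity=.1)
s=monitor.sense(); print(s["clock"],s["position"],rod(0,-.015))
for i in range(4): print(F().round(2))
c=monitor.sense()["clock"]; print(c)
p=rod(0,-.015)
for v,d in((.02,.002),(.02,-.002),(.05,.001)):
    p=p+[0,d,0]; env.movel(p,velocity=v); s=monitor.sense(); print(v,d,s["clock"]-c,s["position"]-p,s["contact_force"].round(2)); c=s["clock"]
E
```

```text
(array([0.54324641, 0.13310582]), array([0.86237002, 0.50627852]), array([ 0.50627852, -0.86237002])) (array([ 0.56120491, -0.07749687]), array([ 0.87656843, -0.48127725]), array([-0.48127725, -0.87656843])) 0.2421310054021359
8.975 [0.52731417 0.12331409 0.06672857] [0.52686138 0.12348653 0.066     ]
[-0.33  0.6  -0.28]
[-0.33  0.6  -0.28]
[-0.33  0.6  -0.28]
[-0.33  0.6  -0.28]
8.975
0.02 0.002 0.25 [0.00020135 0.00015753 0.00043887] [-0.28  0.19 -1.92]
0.02 -0.002 0.25 [ 1.32472363e-05 -1.19456384e-04  5.34445552e-05] [ 0.35  0.97 -0.41]
0.05 0.001 0.25 [-5.02098793e-06  6.38954890e-05  3.49051021e-06] [ 0.2  -0.53 -1.36]
```

```bash
python3 - <<'E'
from h import *
f0=[]
for i in range(4): env.hold(.03); f0.append(F())
print(np.mean(f0,0),np.std(f0,0))
f0=np.mean(f0,0); np.save("f0.npy",f0)
c=monitor.sense()["clock"]
s0=.0003
env.movel(rod(s0,-.007),velocity=.05)
hit=env.movel(rod(s0,.006),velocity=.008,guard=3)
s=monitor.sense(); k,n,t=at(s0)
pos=s["position"]; print(hit,s["clock"]-c,"pen",(pos[:2]-k)@n+.004,"tan",(pos[:2]-k)@t,(s["contact_force"]-f0).round(2))
for i in range(3): env.hold(.03); s=monitor.sense();print(((s["position"][:2]-k)@n+.004).round(5),-(s["contact_force"]-f0)[:2]@n)
print(s["clock"])
E
```

```text
[ 0.14979749 -0.36338201 -0.97109532] [0.33425159 0.51385383 0.65158198]
True 1.3416999999999994 pen 0.0005879931456919366 tan -0.0002885639024127036 [-0.09  0.52  0.2 ]
0.0006 0.015238903464157384
0.00057 -0.24965628840712611
0.00055 0.8093540280546332
11.3
```

```bash
python3 - <<'E'
from h import *
f0=np.load("f0.npy"); s0=.0003; k,n,t=at(s0)
for pen in np.arange(.0009,.006,.0004):
    env.movel(rod(s0,pen),velocity=.01)
    v=[]
    for i in range(2):
        s=monitor.sense(); v.append(-(s["contact_force"]-f0)[:2]@n); env.hold(.02)
    print(round(pen*1e3,2),((s["position"][:2]-k)@n*1e3+4).round(2),np.round(v,2),((s["contact_force"]-f0)[:2]@t).round(2),s["ft_torque"].round(3))
    if np.mean(v)>4.5: break
print(s["clock"])
E
```

```text
0.9 0.75 [1.51 0.09] -0.78 [-0.017  0.191  0.001]
1.3 1.04 [1.75 2.53] -0.96 [-0.22   0.471 -0.013]
1.7 1.35 [4.34 4.01] -0.92 [-0.484  0.733 -0.032]
2.1 1.58 [5.73 6.4 ] 0.03 [-0.651  1.059  0.008]
12.4167
```

```bash
cat > rub.py <<'E'
from h import *
import sys,json
f0=np.load("f0.npy")
def est(s): 
    tq=s["ft_torque"]; return np.array([-tq[1],tq[0]+.02])/.2
def run(s0,s1,pen,ds=.002,v=.02):
    sc=s0; L=[]; fl=None
    while sc<s1-1e-6:
        sc=min(sc+ds,s1); 
        env.movel(rod(sc,pen),velocity=v)
        s=monitor.sense(); k,n,t=at(sc); e=est(s); fn=-e@n; ff=-(s["contact_force"]-f0)[:2]@n
        L.append((sc,pen,fn,ff,e@t)); 
        pen+=np.clip(.00010*(5.4-fn),-.0004,.0003)
        if fn>11: env.movel(rod(sc,pen-.0006),velocity=.02); print("high",sc,fn); pen-=.0006
        if fn<1: print("low",sc,fn)
    json.dump([sc,pen],open("st.json","w"))
    L=np.array(L); 
    for r in L[::max(1,len(L)//16)]: print((r*[1e3,1e3,1,1,1]).round(2))
    print("fn min/max/mean",L[:,2].min(),L[:,2].max(),L[:,2].mean(),"ff mean",L[:,3].mean(),L[:,3].min(),L[:,3].max(),s["clock"],s["finger_gap"],s["contact_force"])
E
python3 -c "
from rub import *
run(.0003,.0303,.0021)"
```

```text
[ 2.3   2.1   6.47  5.08 -1.73]
[ 4.3   1.99  6.33  5.94 -2.05]
[ 6.3   1.9   6.11  6.16 -1.31]
[ 8.3   1.83  5.56  5.16 -0.93]
[10.3   1.81  5.17  5.19 -1.47]
[12.3   1.83  5.35  6.05 -1.43]
[14.3   1.84  5.32  5.48 -0.87]
[16.3   1.85  5.34  5.48 -1.23]
[18.3   1.85  5.18  4.56 -1.87]
[20.3   1.87  5.65  5.47 -2.01]
[22.3   1.85  5.29  4.67 -1.51]
[24.3   1.86  5.21  5.11 -1.3 ]
[26.3   1.88  5.39  5.42 -1.79]
[28.3   1.88  5.51  6.17 -2.13]
[30.3   1.87  5.53  4.92 -1.74]
fn min/max/mean 5.174739257469198 6.472689212310358 5.561929998081743 ff mean 5.390378873033852 4.561191759087854 6.173524567948085 16.1833 0.19591060748900851 [-3.54540479  3.77991625 -0.44702169]
```

```bash
python3 -c "
from rub import *
sc,pen=json.load(open('st.json'))
run(sc,.2283,pen)"
```

```text
[32.3   1.86  5.39  4.96 -1.69]
[44.3   1.87  5.38  5.97 -2.01]
[56.3   1.84  5.53  5.39 -1.96]
[68.3   1.74  5.49  6.08 -2.06]
[80.3   1.84  5.56  5.44 -2.04]
[92.3   1.71  6.24  5.98 -2.06]
[104.3    1.41   5.66   4.47  -2.  ]
[116.3    1.17   6.17   6.39  -2.41]
[128.3    0.94   5.81   4.99  -2.11]
[140.3    0.85   5.88   5.47  -1.81]
[152.3    0.74   5.51   4.93  -2.13]
[164.3    0.67   5.19   5.94  -1.08]
[176.3    0.72   5.37   5.04  -1.37]
[188.3    0.82   4.81   3.66  -1.38]
[200.3    0.92   5.21   5.52  -1.38]
[212.3    1.     5.17   5.29  -1.25]
[224.3    1.1    5.45   5.61  -1.7 ]
fn min/max/mean 4.618171085359133 6.235125336644605 5.474841548130454 ff mean 5.299998206450621 3.6599349685614015 6.391538085717901 41.0917 0.1916272273336183 [-4.41637424  3.53690353 -0.421994  ]
```

```bash
python3 -c "
from rub import *
sc,pen=json.load(open('st.json'))
run(sc,.2393,pen)
sc,pen=json.load(open('st.json'))
run(sc,S[-1]+.0012,pen,ds=.001)
sc,pen=json.load(open('st.json'))
grab('wrist','pics/w3.png')
"
```

```text
[230.3    1.12   5.52   5.61  -1.84]
[232.3    1.1    4.96   5.43  -1.86]
[234.3    1.15   5.33   5.9   -1.81]
[236.3    1.15   5.59   5.53  -1.74]
[238.3    1.14   5.24   5.65  -1.54]
[239.3    1.15   5.65   5.83  -2.13]
fn min/max/mean 4.9616018630217695 5.649258870993448 5.381858038564129 ff mean 5.6598090754363275 5.432508144651284 5.900703960494564 42.5917 0.19400765091878835 [-3.52036223  5.03627365 -0.24172518]
[240.3    1.13   5.59   5.83  -2.25]
[241.3    1.11   5.58   4.72  -2.11]
[242.3    1.09   5.22   5.68  -2.26]
[243.3    1.11   4.72   4.65  -1.67]
[243.33   1.18   4.51   5.07  -1.02]
fn min/max/mean 4.513400741013474 5.588621080729633 5.123758110198534 ff mean 5.189125936792342 4.651270222166563 5.82559425970612 43.8417 0.19137607115254432 [-3.77081357  3.02584945 -0.68956596]
```

View pics/w3.png

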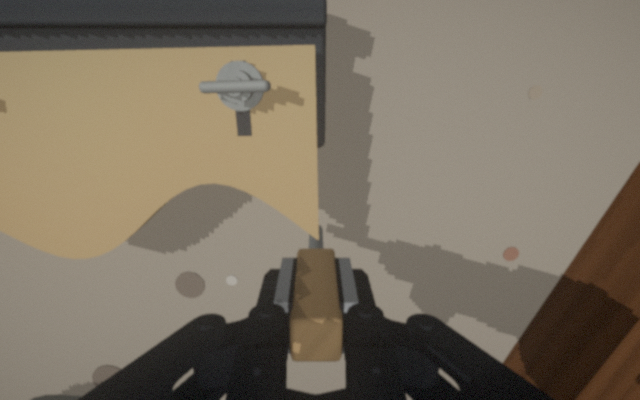

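```bash
python3 -c "
from rub import *
sc,pen=json.load(open('st.json'))
run(sc,sc+.0016,pen,ds=.0008)
sc,pen=json.load(open('st.json'))
env.movel(rod(sc,-.02),velocity=.05)
p=rod(sc,-.02); p[2]=.165
env.movel(p,velocity=.15)
h=np.load('home.npy')
s=monitor.sense(); print(s['clock'],s['contact_force'],s['ft_torque'],s['finger_gap'])
env.reach(np.array([.5195,-.2716,.165]),quat(-1.741))
s=monitor.sense(); print(s['clock'],s['position'],s['contact_force'],s['ft_torque'])
grab('wrist','pics/w4.png'); grab('scene','pics/s4.png')
t=cv2.imread('pics/s4.png'); cv2.imwrite('pics/s4c.png',cv2.resize(t[140:330,130:280],None,fx=3,fy=3,interpolation=cv2.INTER_CUBIC))
"
```

```text
[244.13   1.27   2.95   3.05   0.55]
[244.93   1.51   1.21   1.73   1.2 ]
fn min/max/mean 1.2073129671050895 2.9542345258520997 2.0807737464785947 ff mean 2.3892053969363123 1.7294215932904964 3.0489892005821284 44.3917 0.19281797390951713 [-1.56814335  0.10106731 -0.77793017]
45.7833 [-0.59111459 -0.18022075 -0.61050268] [ 0.01593289 -0.01965322 -0.03776817] 0.19343817601437943
46.6167 [ 0.51967362 -0.27033855  0.16458936] [ 0.43808718 -0.21568465 -1.53584859] [ 0.05220385  0.01731091 -0.01152754]
```

View pics/w4.png

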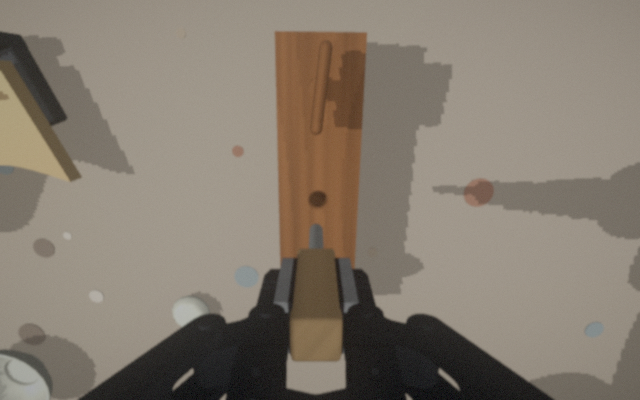

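View pics/s4c.png

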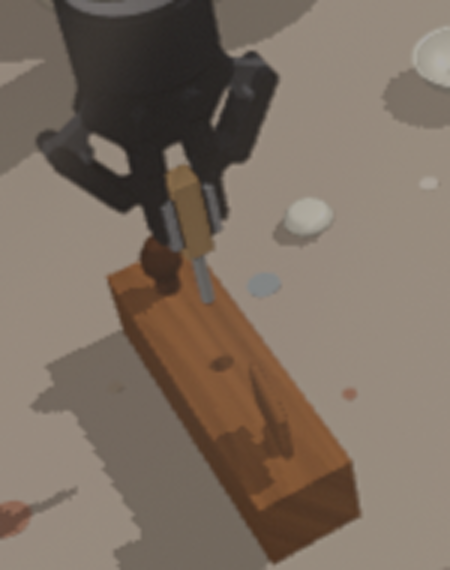

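```bash
python3 - <<'E'
from h import *
f=np.load("pics/w4.png.npz")
print(px2w(f,[(317.3,198.8)],.055), w2px(f,[[.5195,-.2716,.165-.056]]))
h=np.load("home.npy"); print(h[:3])
q=quat(-1.741)
env.movel(np.array([.5195,-.2716,.116]),velocity=.1,frame=q)
s=monitor.sense(); print(s["position"])
hit=env.movel(np.array([.5195,-.2716,.0665]),velocity=.05,guard=7)
s=monitor.sense(); print(hit,s["clock"],s["position"],s["contact_force"],s["ft_torque"])
E
```

```text
[[ 0.51978417 -0.27117914  0.055     ]] [[318.32624965 226.7213327 ]]
[ 0.5196323  -0.27167798  0.06627513]
[ 0.51982461 -0.27159145  0.11654494]
False 48.5 [ 0.51965792 -0.27171183  0.06674799] [ 0.04367013  0.25021767 -1.43747012] [-0.01830858 -0.05572593 -0.00288899]
```

```bash
python3 - <<'E'
from h import *
hit=env.movel(np.array([.5195,-.2716,.0645]),velocity=.008,guard=4)
s=monitor.sense(); print(hit,s["clock"],s["position"],s["contact_force"],s["ft_torque"])
env.release(); env.hold(.1)
s=monitor.sense(); print(s["clock"],s["finger_gap"],s["contact_force"])
env.movel(np.array([.5195,-.2716,.21]),velocity=.12)
grab("wrist","pics/w5.png"); grab("scene","pics/s5.png"); grab("top","pics/t5.png")
t=cv2.imread('pics/s5.png'); cv2.imwrite('pics/s5c.png',cv2.resize(t[180:330,150:270],None,fx=4,fy=4,interpolation=cv2.INTER_CUBIC))
print(monitor.sense()["clock"])
E
```

```text
True 48.7083 [ 0.51967826 -0.27174522  0.06627777] [-0.67471225  0.10672351  5.20547261] [ 0.05320982  0.11876342 -0.0243517 ]
49.4833 1.00012807608509 [-0.25941121 -0.15644453 -0.49958999]
50.9917
```

View pics/w5.png

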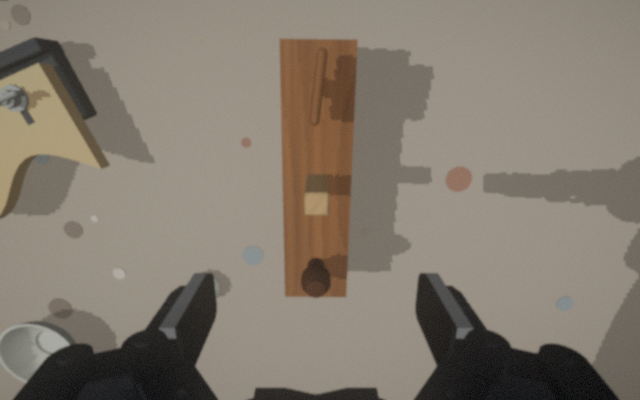

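View pics/s5c.png

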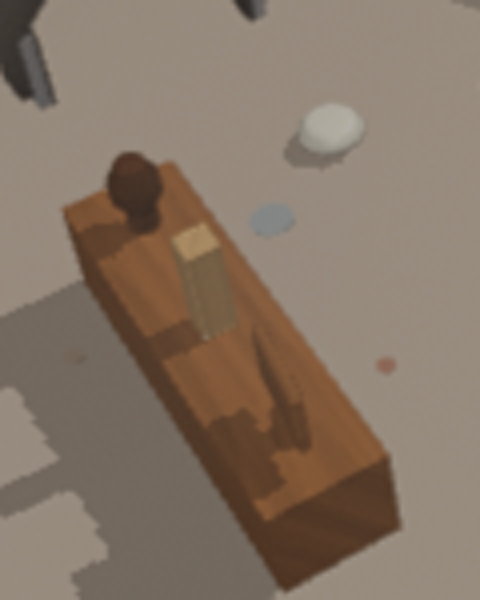

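View pics/t5.png

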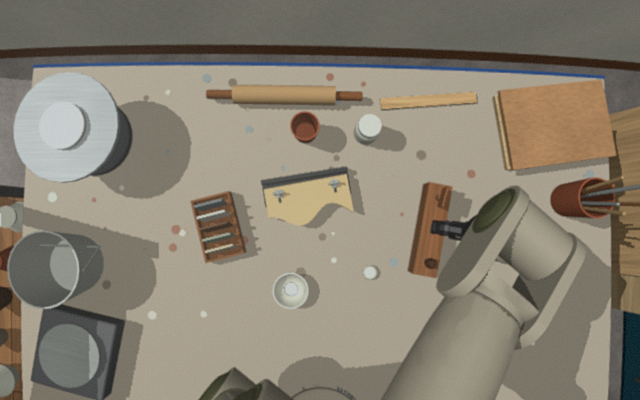

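The burnisher is back upright, with its handle top at (316,204) in the wrist view. That matches the first picture, and nothing else has moved.

```bash
python3 -c "
from h import *
job.hand_in(); print(monitor.sense()['clock'])"
```

```text
the job is handed in; nothing more can be done
the job is handed in; nothing more can be done
```

The job is done and handed in at about 51 s of the 72 s allowed. I drew the burnisher from the middle hole and rubbed it along the template edge in one pass from foot to lip. It went back into the same hole.

- **Finding the edge:** I fitted the outline in the wrist camera picture (within 0.5 mm) and then felt for the foot end by touch.
- **Push along the edge:** readings between steps, taken from the wrist moment, were 4.5 to 6.5 N. The direct force reading, which is noisier, was 3.7 to 6.4 N. It fell to about 3.0 and then 1.2 N only in the last 1.6 mm, which I added on purpose to run past the lip corner. I took readings only at the end of each 1 to 2 mm step, so peaks in between were not seen.
- **Putting it back:** the rod went in without resistance and the handle met the stand's top at the same height as before (66.3 mm at the gripper, both times).
- **Last pictures:** the burnisher stands upright and fully down. The other tools, template, dish, pebble, cup and jar look unmoved, and the gripper is open and well clear.
- **One disagreement:** the first guarded touch at the foot stopped with almost no push, so I finished that approach in 0.4 mm steps until the push was about 6 N.

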